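Punch stand check: press the proud punch home, point out the gap and the stray punch

TASK

Do the tool check at the punch stand, using only the fingertips. First press the one punch that stands proud in the stand down until it is fully home, level with the others; then point straight down at the one empty hole, fingertips about 2 cm above it, and stay there for two seconds; last, point in the same way at the punch that belongs in it, the loose red-ended one lying just in front of the stand, for as long, and finish while still pointing at it. Do not touch the empty hole's rubber ring or the loose punch, do not pull up or lift any punch, and leave everything else where it is.

Things in the scene. Friction and masses are not known exactly. Their poses are not given: they have to be found in the camera images.
- stand: Punch stand, fixed: light wooden block 50 (x) x 188 (y) mm, top 90 mm above the bench, on a dark plinth 78 x 212 x 12 mm. Origin: centre of the underside, z up, y along its five holes, at x = 0, y = -72, -36, 0, 36, 72 mm. Each has a black rubber ring 19 mm wide, 3 mm high. Four hold upright steel punches, 6 mm square, red end up; one is empty; the order varies.
- proud_punch (a joint): How far the proud punch stands above its home position, in m: 0.012 to 0.022 at the start, 0 when fully home (a firm stop at the bottom of the hole). Straight up and down. The rubber ring grips it: about 3.5 N moves it down, it stays where it is left, without spring.
- proud_punch_head (a point): Centre of the flat red top (6 x 6 mm) of the punch that stands proud; it moves with the punch. When home it is 25 mm above the block's top, like the other three.
- empty_hole (a point): Centre of the mouth of the empty hole, at the top of its rubber ring, 93 mm above the bench; z up. The heads of the neighbouring home punches, 36 mm to the side, stand 22 mm higher.
- home_punch_1 (a joint): How far this punch stands above its home position, in m: 0 (home) throughout.
- home_punch_2 (a joint): The same for the second home punch.
- home_punch_3 (a joint): The same for the third home punch.
- home_punch_1_head (a point): Centre of the red top of a punch that is home, 25 mm above the block's top.
- home_punch_2_head (a point): The same for the second home punch.
- home_punch_3_head (a point): The same for the third home punch.
- stray_punch: The loose punch to point at: steel, 6 mm wide, 98 mm long, 7 mm high, lying flat on the bench in front of the stand, one end painted red. Origin at the centre of its underside; y along it (red end at +y), z up.
- plain_punch: Bystander: grey steel punch without red, 6 x 105 x 6 mm, lying flat near the red-ended one; origin at the centre of its underside.
- brown_punch: Bystander: brown, rusty steel punch without red, 8 x 98 x 6 mm, lying flat near the red-ended one; origin at the centre of its underside.
- tape: Bystander: roll of masking tape lying flat, 48 mm wide, 19 mm high; origin at the centre of its underside.
- marker: Bystander: blue marker pen, 12 x 141 x 12 mm, lying; origin at the centre of its underside.
- empty_grommet: The black rubber ring round the empty hole, 19 mm outside, 3 mm high; origin at the centre of its underside on the block's top.

How it is judged:
On the way, in this order (a step that is already met when the one before it is completed fails the run):
1. the proud punch is pressed fully home (within 2 mm) (value of joint proud_punch below 0.002 m), for 0.2 s.
2. the fingers point down at the empty hole without touching anything: TCP within 15 mm of the hole's axis and 20 to 85 mm above its mouth, for 1.5 s (value of joint proud_punch below 0.002 m and horizontal distance between the grasp point and empty_hole below 0.015 m and z of the grasp point in the frame of empty_hole between 0.02 and 0.085 m and angle between the grasp point's own z axis and vertical above 2.4 rad and contact force between the fingers and anything else below 0.3 N), for 1.5 s.
3. the fingers point down at the loose red-ended punch without touching anything: TCP over the punch (within 18 mm of its middle line, 45 mm of its middle), 20 to 85 mm above the bench, for 1.5 s (value of joint proud_punch below 0.002 m and x of the grasp point in the frame of stray_punch between -0.018 and 0.018 m and y of the grasp point in the frame of stray_punch between -0.045 and 0.045 m and z of the grasp point in the frame of stray_punch between 0.02 and 0.085 m and angle between the grasp point's own z axis and vertical above 2.4 rad and contact force between the fingers and anything else below 0.3 N), for 1.5 s.
At the end, for the whole second after the job is handed in: All four punches in the stand are home (within 2 mm); the fingers, without contact, still point down at the loose red-ended punch (TCP within 18 mm of its middle line, 45 mm of its middle, 20 to 85 mm up); it moved under 5 mm, other loose things under 10 mm (all of step 3 and value of joint each of home_punch_1, home_punch_2, home_punch_3 below 0.002 m and distance of stray_punch from where it was at the start of the episode below 0.005 m and distance of each of plain_punch, brown_punch, tape, marker from where it was at the start of the episode below 0.01 m); the robot touches nothing.
It fails at once if the loose red-ended punch is touched or moved (contact force between any of the fingers, the arm and stray_punch above 0.4 N or distance of stray_punch from where it was at the start of the episode above 0.006 m).
It fails at once if the rubber ring of the empty hole is touched (contact force between any of the fingers, the arm and empty_grommet above 0.4 N).
It fails at once if a punch is pulled up in the stand or lifted (value of joint proud_punch above 0.026 m or value of joint any of home_punch_1, home_punch_2, home_punch_3 above 0.004 m).
It fails at once if another loose thing is moved by more than 15 mm (distance of any of plain_punch, brown_punch, tape, marker from where it was at the start of the episode above 0.015 m).
It also fails if it takes over 53 s, if anything falls off the work surface, if the arm or the gripper's body presses on something with over 40 N, if the wrist force passes 120 N, or if a joint passes its speed limit or range.

ROBOT

A 6-joint arm with a two-finger parallel gripper is mounted at the origin on a cart in front of the work surface, level with it; the furniture and walls round the work are solid. World frame = base frame: x ahead of the robot, y to its left, z up, the work surface at z = 0. Lengths are in m, angles in rad, forces in N, time in s.
With the tool pointing down it reaches from about 0.35 to 0.775 m from the base axis. Payload 7.3 kg.
Tool frame: the origin (TCP) lies between the finger pads, 19 mm behind the fingertips; this is the grasp point; z points along the fingers, y is the line along which they close (so a half turn about z gives the same grasp; the last joint's range is limited). The gripper opens to 92 mm and grips with 3 to 60 N. Pads are 19 mm wide; open, the fingers measure 130 mm over their backs; the gripper's body (75 mm by 190 mm) begins 47 mm behind the grasp point.
Start: joints at [1.038, 0.342, 1.524, -0, 1.275, -0.146], TCP at [0.198, 0.486, 0.246] pointing down, gripper open.
Joint ranges: [-2.53, 2.53], [-0.77, 2.02], [0.04, 2.7], [-1, 4.14], [0.28, 2.66], [-3.11, 3.11]. Speed limits (rad/s): [2.57, 2.57, 3.14, 3.14, 3.14, 3.14].

INTERFACE

Orientations are given as [roll, pitch, yaw] about the fixed x, y, z axes, in that order (R = Rz(yaw) Ry(pitch) Rx(roll)).
In Python, from cell import observe, cams, robot, models gives the robot as it stands.
- The arm moves only by the shell command python3 -m jog 'ROWS' [FORCE]. ROWS is JSON, a list of rows, each a list of 3 entries, a list of its own where there are three numbers: the shift along the tool's x, y, z each as a share of 0.4 m, from -1 to 1, then the turn about the tool's z as a share of pi rad, from -1 to 1, then the closure, from 0 (fully open) to 1 (shut). In form: [[[x, y, z], turn, jaw], ...]. A call has 1 to 12 rows; each row is the pose to reach, as a shift and turn from the pose commanded when the call began, along the tool's axes at that moment, turning the shorter way round; what a row does not reach only later rows make up. A row lasts 1/8 s, in which the tool goes at most 62.5 mm and 10.7 degrees, less where a joint would pass 70% of its speed; a pose out of reach is approached as far as the arm can. A call with a number of a shift or a turn outside -1 to 1 is refused whole. A call with a gripper value outside its range is refused whole. The fingers move at their own pace and stop on an object; FORCE is the grip in N (left out, the last holds). Time passes only in rows, so rows that repeat a pose let the fingers close. It gives the time, the measured TCP pose, the force, the opening and the grip force at its end, in the units of the state.
- observe(): the state, without advancing time (a new reading comes with each control period).
- cams.read_camera(name): name is "scene" or "top" or "wrist"; returns the picture (420x560x3 uint8, red, green, blue); there is no depth.
- cams.camera_model(name): a dict with "camera_matrix" (3x3 intrinsics, pixels), "k1" (the pictures are not rectified: a ray, as slopes to the right and down, at radius r is drawn at 1 + k1 r^2 times it, then the intrinsics apply), "pose" (4x4, takes a point from camera to world coordinates). Camera axes: x right, y down, z forward; pixel columns grow to the right and rows downward; lengths in m; the calibration is good to about 2 mm. A picture is of the moment at which its call begins: read the wrist's pose just before it. camera_model takes no time and is no camera call; for the wrist camera it gives the pose at the moment of the call.
- robot.hand_in(): hands the job in; it is judged then, once.
Trained networks look in the newest picture that a camera, given by its name, has taken for a name from the list of things; names that differ only in an ending like _2 or _b are one class to them, and where a whole thing is asked for, a point or a joint stands for the part that bears it (a point fixed in the world has none). Each returns a list of dicts, best first, with "confidence" (0 to 1); they miss things now and then, are a little off and sometimes report something else, mostly with a low value. They report only what shows in the picture. A call takes as long as a camera call.
- models.find_in(target, camera): "position" ([x, y, z] in m, in world coordinates, good to about 4 mm: the middle of the surface that is visible of it).
- models.pinpoint(target, camera): "position" ([x, y, z] in m, in world coordinates, good to about 4 mm: a listed point, or the origin of a listed thing).
The state is a dict: "time": time; "qpos": joint angles; "qvel": joint speeds; "joint_efforts": joint torques, N m; "tool_pos": TCP position; "tool_rot": TCP orientation; "contact_force": force on the tool from outside, world axes, zero at the start; "torque": the same for the moment, N m; "opening": finger opening in m; "grip_force": force on a finger pad.
Only numpy, scipy, OpenCV 4.12 (cv2) and the standard library are available. Lean on these libraries where they do the work, as an engineer would, in place of code of your own. Each camera call takes 0.05 s, during which the arm holds its last target. There are 200 camera calls.

## Working session

There is one attempt and no reset: what is moved stays moved. The work goes in short steps, Python scripts to look and compute and a shell command to move; the robot and the scene stay as the last step left them, time stands still between calls to the robot, and variables do not carry over. Pictures are saved under pics/ and viewed, at most 10 in all, crops included, and the job is handed in when it is done.

```bash
mkdir -p pics
python3 - <<'E'
from cell import observe,cams,models
import cv2
s=observe();print(s['time'],s['tool_pos'],s['tool_rot'],s['opening'])
for c in ['scene','top']:
    im=cams.read_camera(c);cv2.imwrite(f'pics/{c}0.png',im[:,:,::-1])
    for n in ['proud_punch_head','empty_hole','home_punch_1_head','stray_punch','stand']:
        print(c,n,[([round(float(x),3) for x in d['position']],round(float(d['confidence']),2)) for d in models.pinpoint(n,c)[:5]])
E
```

```text
0.0 [0.19784025 0.48588523 0.24484523] [-3.14003932e+00 -2.17570861e-04  2.75476473e+00] 0.09209300717986055
scene proud_punch_head [([0.631, 0.081, 0.13], 0.49), ([0.611, 0.01, -0.001], 0.37)]
scene empty_hole [([0.6, -0.063, 0.095], 0.45)]
scene home_punch_1_head [([0.613, 0.008, 0.114], 0.39)]
scene stray_punch [([0.452, -0.059, 0.003], 0.49)]
scene stand [([0.61, 0.01, -0.003], 0.92)]
top proud_punch_head [([0.627, 0.079, 0.137], 0.41)]
top empty_hole [([0.6, -0.065, 0.09], 0.42)]
top home_punch_1_head [([0.614, 0.004, 0.115], 0.6)]
top stray_punch [([0.448, -0.062, -0.003], 0.66)]
top stand [([0.615, 0.009, 0.003], 0.66)]
```

View pics/scene0.png

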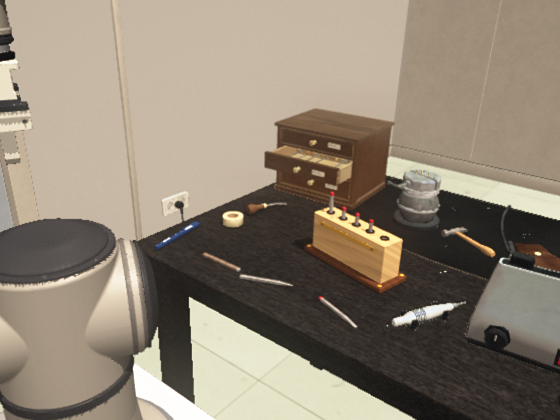

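View pics/top0.png

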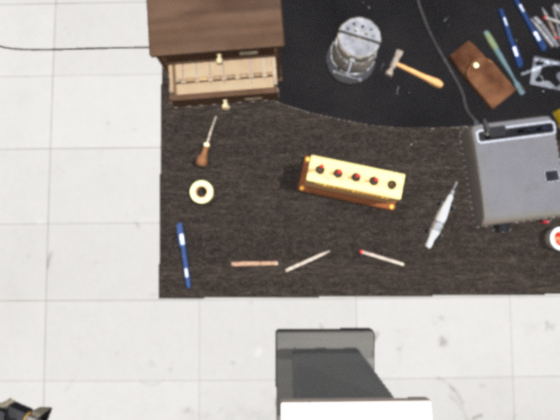

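The scene picture shows the proud punch at the left end of the stand (332,200) and the empty hole at the right end (385,238). In the top view the proud head is at (320,169), the home heads at (338,174), (356,178) and (374,181), the hole at (392,184), and the stray's red end at (362,252). Next I'll measure these precisely.

```bash
cat > h.py <<'E'
import numpy as np,cv2
from cell import observe,cams,models
from scipy.spatial.transform import Rotation as R
def ray(c,uv,m=None):
    m=m or cams.camera_model(c);K=np.array(m['camera_matrix']);P=np.array(m['pose'])
    d=cv2.undistortPoints(np.array([[uv]],float),K,np.array([m['k1'],0,0,0,0.]),None,None,None,(3,100,1e-12)) if 0 else None
    y=(np.array([uv[0]-K[0,2],uv[1]-K[1,2]])/[K[0,0],K[1,1]]);x=y.copy()
    for _ in range(30): x=y/(1+m['k1']*(x@x))
    return P[:3,3],P[:3,:3]@np.array([x[0],x[1],1])
def onz(c,uv,z):
    o,d=ray(c,uv);return o+d*(z-o[2])/d[2]
def red(im):
    i=im.astype(int);m=((i[...,0]>100)&(i[...,0]>2.0*i[...,1])&(i[...,0]>2.0*i[...,2])).astype(np.uint8)
    n,_,st,ce=cv2.connectedComponentsWithStats(m);return [(ce[k].round(1).tolist(),int(st[k,4])) for k in range(1,n) if st[k,4]>3]
def rows(target,yaw):
    s=observe();Rt=R.from_euler('xyz',s['tool_rot'])
    d=Rt.inv().apply(np.array(target)-s['tool_pos']);t=-((yaw-s['tool_rot'][2]+np.pi)%(2*np.pi)-np.pi)
    print('shift',(d/.4).round(4),'turn',round(t/np.pi,4))
E
python3 - <<'E'
from h import *
for c in ['scene','top']:
    for (p,a) in red(cams.read_camera(c)):
        if 300<p[0]<400 and 160<p[1]<320: print(c,p,a,'z.115',onz(c,p,.115).round(4),'z.132',onz(c,p,.132).round(4),'z.005',onz(c,p,.005).round(4))
for p in [(392,184),(404,264),(362,251.5)]: print(p,onz('top',p,.093 if p[1]<200 else .006).round(4))
for p in [(385,238),(356,326),(321,298)]: print(p,onz('scene',p,.093 if p[1]<250 else .006).round(4))
rows([.628,.080,.25],1.37)
E
```

```text
scene [331.9, 193.0] 20 z.115 [0.6691 0.1035 0.115 ] z.132 [0.6337 0.0813 0.132 ] z.005 [0.898  0.2468 0.005 ]
scene [344.0, 208.2] 20 z.115 [0.6188 0.0413 0.115 ] z.132 [0.5854 0.0217 0.132 ] z.005 [0.8346 0.1685 0.005 ]
scene [357.3, 214.1] 16 z.115 [0.6121 0.0068 0.115 ] z.132 [ 0.579  -0.0115  0.132 ] z.005 [0.8262 0.1249 0.005 ]
scene [371.1, 220.6] 17 z.115 [ 0.6041 -0.0283  0.115 ] z.132 [ 0.5713 -0.0451  0.132 ] z.005 [0.8161 0.0808 0.005 ]
scene [320.2, 297.0] 11 z.115 [ 0.3281 -0.1027  0.115 ] z.132 [ 0.3064 -0.1165  0.132 ] z.005 [ 0.4684 -0.013   0.005 ]
top [321.0, 166.5] 6 z.115 [0.6306 0.0777 0.115 ] z.132 [0.6275 0.0793 0.132 ] z.005 [0.6502 0.0671 0.005 ]
top [338.6, 171.6] 13 z.115 [0.6204 0.0442 0.115 ] z.132 [0.6176 0.0465 0.132 ] z.005 [0.6386 0.0291 0.005 ]
top [356.8, 175.5] 11 z.115 [0.6125 0.0096 0.115 ] z.132 [0.6099 0.0126 0.132 ] z.005 [ 0.6297 -0.0102  0.005 ]
top [375.0, 179.3] 9 z.115 [ 0.6049 -0.0251  0.115 ] z.132 [ 0.6024 -0.0213  0.132 ] z.005 [ 0.621  -0.0495  0.005 ]
top [360.1, 251.3] 9 z.115 [0.4682 0.0066 0.115 ] z.132 [0.4685 0.0098 0.132 ] z.005 [ 0.466  -0.0135  0.005 ]
(392, 184) [ 0.5985 -0.0631  0.093 ]
(404, 264) [ 0.438  -0.1066  0.006 ]
(362, 251.5) [ 0.4655 -0.0174  0.006 ]
(385, 238) [ 0.597  -0.0641  0.093 ]
(356, 326) [ 0.4356 -0.1078  0.006 ]
(321, 298) [ 0.4655 -0.0167  0.006 ]
shift [-1.3787 -0.535  -0.0112] turn 0.4408
```

```bash
python3 -m jog '[[[-0.15,-0.06,0],0.04,0.5],[[-0.3,-0.12,0],0.09,1],[[-0.45,-0.17,0],0.14,1],[[-0.6,-0.23,0],0.19,1],[[-0.7,-0.27,0],0.22,1],[[-0.7,-0.27,0],0.22,1],[[-0.7,-0.27,0],0.22,1],[[-0.7,-0.27,0],0.22,1]]'; python3 -c "
from h import *
rows([.6275,.078,.22],1.355)"
```

```text
time: 1.7
tool_pos: [0.4157, 0.2816, 0.2456]
tool_rot: [-3.142, -0.0, 2.066]
contact_force: [0.0, -0.3, -0.0]
opening: 0.0163
grip_force: 0.0
shift [-0.6994  0.2242  0.0637] turn 0.2263
```

```bash
python3 -m jog '[[[-0.15,0.05,0],0.05,1],[[-0.3,0.1,0],0.1,1],[[-0.45,0.15,0.02],0.15,1],[[-0.6,0.2,0.05],0.2,1],[[-0.7,0.224,0.064],0.226,1],[[-0.7,0.224,0.064],0.226,1],[[-0.7,0.224,0.064],0.226,1],[[-0.7,0.224,0.064],0.226,1],[[-0.7,0.224,0.064],0.226,1]]'
python3 - <<'E'
from h import *
im=cams.read_camera('wrist');m=cams.camera_model('wrist')
print(observe()['contact_force'],red(im))
for p,a in red(im):
    print(p,a,onz('wrist',p,.115).round(4),onz('wrist',p,.132).round(4))
cv2.imwrite('pics/w1.png',im[:,:,::-1])
rows([.6275,.078,.165],1.355)
E
```

```text
time: 2.82
tool_pos: [0.6276, 0.0776, 0.2206]
tool_rot: [3.141, -0.0, 1.356]
contact_force: [0.7, 0.3, -0.4]
opening: 0.0009
grip_force: 0.0
[-0.65432567 -0.4897724  -0.06461501] [([279.4, 225.0], 42), ([277.0, 256.5], 18), ([170.5, 282.9], 26), ([276.9, 293.0], 17), ([276.8, 328.2], 4)]
[279.4, 225.0] 42 [0.6284 0.0719 0.115 ] [0.6295 0.0779 0.132 ]
[277.0, 256.5] 18 [0.6203 0.0441 0.115 ] [0.622  0.0521 0.132 ]
[170.5, 282.9] 26 [0.5223 0.039  0.115 ] [0.5308 0.0473 0.132 ]
[276.9, 293.0] 17 [0.6126 0.0089 0.115 ] [0.6148 0.0193 0.132 ]
[276.8, 328.2] 4 [ 0.6044 -0.028   0.115 ] [ 0.6073 -0.015   0.132 ]
shift [ 0.0015 -0.0008  0.1387] turn 0.0001
```

View pics/w1.png

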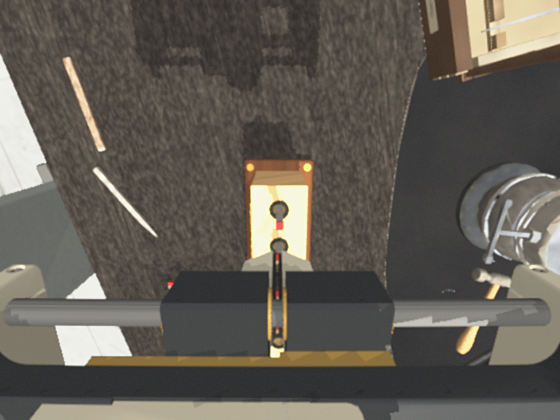

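The wrist view shows the proud head at (279,225), in line with the row and under the closed fingertips. I'll descend gently.

```bash
python3 -m jog '[[[0.001,0.001,0.07],0,1],[[0.001,0.001,0.13],0,1],[[0.001,0.001,0.15],0,1],[[0.001,0.001,0.165],0,1],[[0.001,0.001,0.18],0,1],[[0.001,0.001,0.195],0,1],[[0.001,0.001,0.205],0,1],[[0.001,0.001,0.205],0,1]]'
```

```text
time: 3.88
tool_pos: [0.6287, 0.0767, 0.1378]
tool_rot: [3.141, -0.0, 1.354]
contact_force: [-1.0, 0.8, 1.5]
opening: 0.0004
grip_force: 0.5
```

```bash
python3 -m jog '[[[0,0,0.005],0,1],[[0,0,0.0075],0,1],[[0,0,0.01],0,1],[[0,0,0.01],0,1]]'
```

```text
time: 4.38
tool_pos: [0.6287, 0.0767, 0.134]
tool_rot: [3.141, -0.0, 1.354]
contact_force: [1.1, 0.9, 2.6]
opening: 0.0006
grip_force: 1.3
```

```bash
python3 -m jog '[[[0,0,0.003],0,1],[[0,0,0.005],0,1],[[0,0,0.005],0,1]]'
```

```text
time: 4.75
tool_pos: [0.6288, 0.0767, 0.133]
tool_rot: [3.14, -0.0, 1.354]
contact_force: [0.6, 0.6, 9.3]
opening: 0.0005
grip_force: 4.3
```

The force has risen to 9 N, so the punch is at the firm stop. I'll lift and check.

```bash
python3 -m jog '[[[0,0,-0.05],0,1],[[0,0,-0.15],0,1],[[0,0,-0.22],0,1],[[0,0,-0.22],0,1],[[0,0,-0.22],0,1]]'
python3 - <<'E'
from h import *
for c in ['scene','top','wrist']:
    for p,a in red(cams.read_camera(c)):
        w=onz(c,p,.115)
        if .58<w[0]<.68: print(c,p,a,w.round(4))
rows([.597,-.0624,.155],1.355)
rows([.597,-.0624,.135],1.355)
E
```

```text
time: 5.38
tool_pos: [0.6277, 0.0765, 0.2182]
tool_rot: [-3.139, 0.001, 1.354]
contact_force: [-0.1, 0.3, -0.1]
opening: 0.0005
grip_force: 0.0
scene [331.1, 202.6] 17 [0.625  0.0762 0.115 ]
scene [344.0, 208.2] 20 [0.6188 0.0413 0.115 ]
scene [357.2, 214.2] 17 [0.6116 0.0067 0.115 ]
scene [371.1, 220.6] 17 [ 0.6041 -0.0283  0.115 ]
top [375.4, 179.1] 11 [ 0.6052 -0.0258  0.115 ]
wrist [279.0, 215.8] 55 [0.6297 0.0798 0.115 ]
wrist [276.9, 256.6] 17 [0.6201 0.0443 0.115 ]
wrist [276.9, 293.2] 18 [0.6125 0.0094 0.115 ]
wrist [277.0, 328.5] 6 [ 0.6045 -0.0274  0.115 ]
shift [-3.557e-01  1.000e-04  1.582e-01] turn -0.0004
shift [-3.557e-01  3.000e-04  2.082e-01] turn -0.0004
```

The proud head now lines up with the others at home height, 36 mm spacing. Next is the empty hole.

```bash
python3 -m jog '[[[-0.14,0,0],0,1],[[-0.28,0,0],0,1],[[-0.356,0,0],0,1],[[-0.356,0,0],0,1],[[-0.356,0,0.1],0,1],[[-0.356,0,0.18],0,1],[[-0.356,0,0.207],0,1],[[-0.356,0,0.207],0,1]]'
python3 - <<'E'
from h import *
c='scene';im=cams.read_camera(c);cv2.imwrite('pics/s2.png',cv2.resize(im[150:350,260:460,::-1],None,fx=3,fy=3))
im=cams.read_camera('wrist')
E
```

```text
time: 6.52
tool_pos: [0.5979, -0.0617, 0.1367]
tool_rot: [-3.14, -0.0, 1.354]
contact_force: [0.8, 0.8, -0.1]
opening: 0.0004
grip_force: 0.0
```

View pics/s2.png

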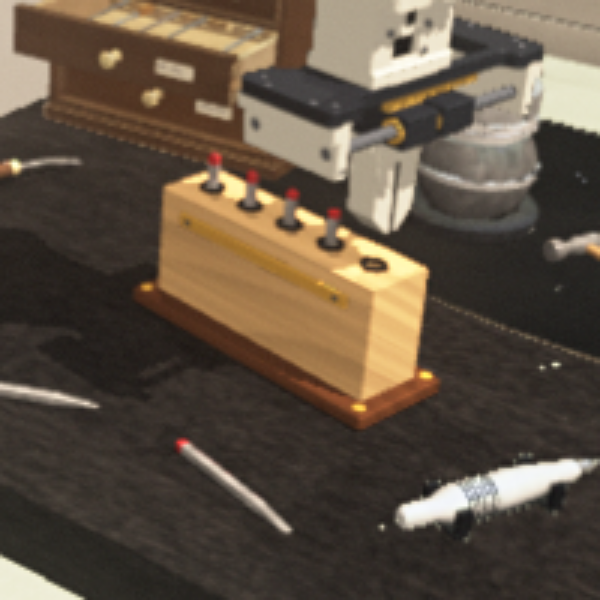

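The view shows all four heads level at crop pixels (215,160), (252,177), (292,194) and (333,214). The fingertips are over the empty hole at (373,264) with a clear gap. I'll dwell just over 2 s.

```bash
python3 -m jog '[[[0,0,0],0,1],[[0,0,0],0,1],[[0,0,0],0,1],[[0,0,0],0,1],[[0,0,0],0,1],[[0,0,0],0,1],[[0,0,0],0,1],[[0,0,0],0,1],[[0,0,0],0,1],[[0,0,0],0,1],[[0,0,0],0,1],[[0,0,0],0,1]]';python3 -m jog '[[[0,0,0],0,1],[[0,0,0],0,1],[[0,0,0],0,1],[[0,0,0],0,1],[[0,0,0],0,1],[[0,0,0],0,1],[[0,0,0],0,1],[[0,0,0],0,1]]'
python3 - <<'E'
from h import *
rows([.597,-.0624,.22],1.355)
rows([.4515,-.062,.22],1.355)
rows([.4515,-.062,.05],1.355)
E
```

```text
time: 8.12
tool_pos: [0.5978, -0.0624, 0.1371]
tool_rot: [-3.142, -0.0, 1.354]
contact_force: [-0.2, 0.0, 0.8]
opening: 0.0002
grip_force: 0.0
time: 9.12
tool_pos: [0.5978, -0.0624, 0.1371]
tool_rot: [3.142, -0.0, 1.354]
contact_force: [-0.3, 0.8, 1.0]
opening: 0.0005
grip_force: 0.0
shift [-0.0004 -0.002  -0.2072] turn -0.0004
shift [-0.0778 -0.3575 -0.2072] turn -0.0004
shift [-0.0778 -0.3575  0.2178] turn -0.0004
```

```bash
python3 -m jog '[[[0,0,-0.12],0,1],[[0,0,-0.207],0,1],[[0,-0.06,-0.207],-0.05,1],[[-0.02,-0.15,-0.207],-0.1,1],[[-0.05,-0.25,-0.207],-0.15,1],[[-0.078,-0.3575,-0.207],-0.2,1],[[-0.078,-0.3575,-0.207],-0.25,1],[[-0.078,-0.3575,-0.207],-0.3,1],[[-0.078,-0.3575,-0.207],-0.35,1],[[-0.078,-0.3575,-0.207],-0.4,1],[[-0.078,-0.3575,-0.207],-0.45,1],[[-0.078,-0.3575,-0.207],-0.5,1]]'
python3 - <<'E'
from h import *
rows([.4515,-.062,.05],2.92)
im=cams.read_camera('scene');print([onz('scene',p,.006).round(4) for p,a in red(im) if p[1]>280 and p[0]<400])
E
```

```text
time: 10.62
tool_pos: [0.4514, -0.0621, 0.22]
tool_rot: [3.142, 0.0, 2.93]
contact_force: [-0.7, 0.6, -1.6]
opening: 0.0007
grip_force: 0.0
shift [1.000e-04 3.000e-04 4.251e-01] turn 0.003
[array([ 0.4672, -0.0138,  0.006 ])]
```

```bash
python3 -m jog '[[[0,0,0.12],0,1],[[0,0,0.24],0,1],[[0,0,0.34],0,1],[[0,0,0.39],0,1],[[0,0,0.42],0,1],[[0,0,0.42],0,1],[[0,0,0.42],0,1],[[0,0,0.42],0,1],[[0,0,0.42],0,1],[[0,0,0.42],0,1],[[0,0,0.42],0,1],[[0,0,0.42],0,1]]';python3 -m jog '[[[0,0,0],0,1],[[0,0,0],0,1],[[0,0,0],0,1],[[0,0,0],0,1],[[0,0,0],0,1],[[0,0,0],0,1],[[0,0,0],0,1],[[0,0,0],0,1],[[0,0,0],0,1],[[0,0,0],0,1],[[0,0,0],0,1],[[0,0,0],0,1]]'
python3 - <<'E'
from h import *
im=cams.read_camera('scene');cv2.imwrite('pics/s3.png',cv2.resize(im[150:350,260:460,::-1],None,fx=3,fy=3))
E
```

```text
time: 12.18
tool_pos: [0.4515, -0.0621, 0.0519]
tool_rot: [3.142, 0.0, 2.924]
contact_force: [-0.3, 0.3, 0.1]
opening: 0.0005
grip_force: 0.0
time: 13.68
tool_pos: [0.4515, -0.0621, 0.0519]
tool_rot: [3.141, 0.0, 2.924]
contact_force: [0.6, 0.5, -0.5]
opening: 0.0004
grip_force: 0.0
```

View pics/s3.png

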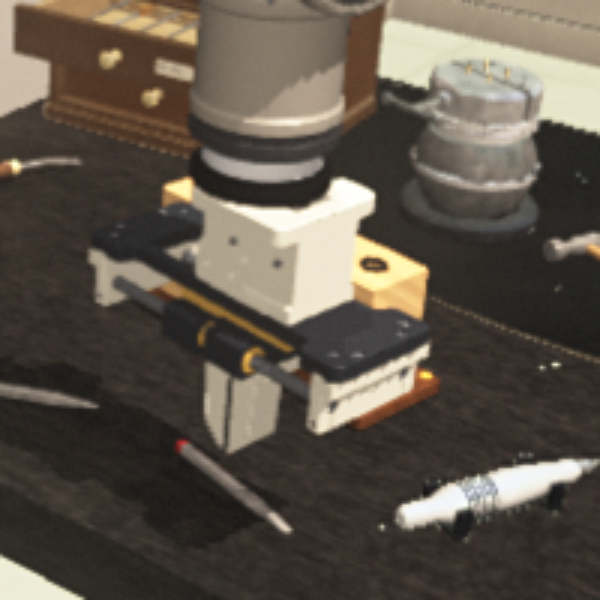

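The fingertips, at crop (230,440), hover above the red-ended punch, which lies undisturbed from (182,446) to (287,528). I'll dwell a little longer and hand in.

```bash
python3 -m jog '[[[0,0,0],0,1],[[0,0,0],0,1],[[0,0,0],0,1],[[0,0,0],0,1],[[0,0,0],0,1],[[0,0,0],0,1],[[0,0,0],0,1],[[0,0,0],0,1]]' && python3 -c "
from cell import robot
print(robot.hand_in())"
```

```text
time: 14.72
tool_pos: [0.4515, -0.0621, 0.0519]
tool_rot: [3.142, 0.0, 2.924]
contact_force: [-1.0, 0.1, -0.5]
opening: 0.0002
grip_force: 0.0
the job is handed in; nothing more can be done
None
```

I pressed the proud punch home to its stop, held the fingertips about 2.5 cm above the empty hole for over two seconds, then did the same over the loose red-ended punch and handed in while still pointing at it; hand-in gave no verdict.

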